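# Mark an aluminium bin tag with a mallet and sprung punch

## Robot

A 6-joint arm with a two-finger parallel gripper is mounted at the origin on the work surface. World frame = base frame: x ahead of the robot, y to its left, z up, the work surface at z = 0. Lengths are in m, angles in rad, forces in N, time in s.
With the tool pointing down it reaches from about 0.35 to 0.85 m from the base axis. Payload 8.1 kg.
Tool frame: the origin (TCP) lies between the finger pads; the fingertips stand 11 mm ahead of it and the grasp point (between the pads) lies 8 mm behind it (robot.tips_ahead is the distance from the TCP to the fingertips, in m); z points along the fingers, y is the line along which they close (so a half turn about z gives the same grasp; the last joint's range is limited). The gripper opens to 93 mm and grips with 3 to 60 N. Pads are 15 mm wide; open, the fingers measure 128 mm over their backs; the gripper's body (75 mm by 188 mm) begins 65 mm behind the grasp point.
Start: joints at [-1.386, 0.13, 1.488, -0, 1.523, -0.085], TCP at [0.16, -0.578, 0.23] pointing down, gripper open.
Joint ranges: [-2.96, 2.96], [-0.89, 2.26], [0.02, 2.5], [-1.34, 4.48], [0, 2.73], [-2.66, 2.66]. Speed limits (rad/s): [2.39, 2.39, 2.79, 3.14, 3.14, 3.14].

## Interface

Orientations are given as a rotation vector (axis times angle).
In Python, from plant import robot gives the robot as it stands. The module is installed in compiled form; this text tells all that it offers.
- The arm moves only by the tool move_arm, never from a script. Its argument "deltas" is one flat list of numbers, 7 for each row, row after row: the shift along the tool's x, y, z in m, then the turn, a rotation vector about the tool's x, y, z in rad, then the opening, from 0 (shut) to 1 (fully open). A call has 1 to 12 rows; each row is the pose to reach, as a shift and turn from the pose commanded when the call began, along the tool's axes at that moment; what a row does not reach only later rows make up. A row lasts 1/8 s, in which the tool goes at most 62.5 mm and 10.7 degrees, less where a joint would pass 70% of its speed; a pose out of reach is approached as far as the arm can. A call with a gripper value outside its range is refused whole. The fingers move at their own pace and stop on an object; "squeeze" is the grip in N (left out, the last holds). Time passes only in rows, so rows that repeat a pose let the fingers close. It gives the time, the measured TCP pose, the force, the opening and the grip force at its end, in the units of the state.
- robot.read_state(): the state, without advancing time (a new reading comes with each control period).
- robot.read_camera(name): name is "scene" or "top" or "wrist"; returns (picture, depth): 420x560x3 uint8, red, green, blue; 420x560 float32, m along the optical axis (not along the pixel's ray), 0 where there is no reading.
- robot.camera_model(name): a dict with "K" (3x3 intrinsics, pixels), "R" (3x3) and "t" (3): a world point X has camera coordinates R X + t; the wrist camera has in their place "tool_from_camera" (4x4, takes a point from camera to tool coordinates, whose origin is the TCP and whose axes are the flange's). Camera axes: x right, y down, z forward; pixel columns grow to the right and rows downward; lengths in m; the calibration is good to about 2 mm. A picture is of the moment at which its call begins: read the wrist's pose just before it. camera_model takes no time and is no camera call.
- robot.close_job(): hands the job in; it is judged then, once.
Trained networks look in the newest picture that a camera, given by its name, has taken for a name from the list of things; names that differ only in an ending like _2 or _b are one class to them, and where a whole thing is asked for, a point or a joint stands for the part that bears it (a point fixed in the world has none). Each returns a list of dicts, best first, with "confidence" (0 to 1); they miss things now and then, are a little off and sometimes report something else, mostly with a low value. They report only what shows in the picture. A call takes as long as a camera call. They do not tell look-alikes from the thing itself.
- robot.recognise(camera, label): "uv" ([column, row] in pixels, amid what is visible of it).
The state is a dict: "t": time; "q": joint angles; "dq": joint speeds; "joint_torque": joint torques, N m; "tool_pos": TCP position; "orientation": TCP orientation; "force": force on the tool from outside, world axes, zero at the start; "wrist_torque": the same for the moment, N m; "opening": finger opening in m; "gripper_force": force on a finger pad.
Only numpy, scipy, OpenCV 4.12 (cv2) and the standard library are available. Lean on these libraries where they do the work, as an engineer would, in place of code of your own. Each camera call takes 0.05 s, during which the arm holds its last target. There are 200 camera calls.

## Task

An aluminium tag lies ready under the yellow-capped punch on the stores bench. Take up the mallet and, holding it upright, give the middle of the yellow cap a brisk blow with the mallet's lower face that drives the sprung punch all the way down; then let the punch spring back and stand the mallet upright on its round black rubber pad again. Leave the red-capped punch alone, and do not push the yellow one with the gripper itself.

Things in the scene. Friction and masses are not known exactly. Their poses are not given: they have to be found in the camera images.
- mallet: Mallet, about 380 g, standing with its head's lower face on the pad. Head: upright cylinder 50 mm across, 60 tall, orange ends. Handle: level pale wooden bar along the mallet's -x, out to 160 mm from the head's axis, 24 mm wide, 28 high, its middle 36 mm above the lower face. Origin: middle of the lower face, z up. At the start the handle points within 45 degrees of -x, towards the robot.
- pad: Round black rubber pad fixed on the bench, 130 mm across, 6 mm thick, on which the mallet stands at the start and must stand again. Origin: centre of its underside, on the bench.
- yellow_stamp: Fixture fixed on the bench: dark base 120 x 90 mm, grey C-frame 95 mm tall (column on its +x side), a sprung upright punch with a round yellow cap, a tag below. Origin: on the bench under the punch's axis. The cap is 32 mm across, its top 135 mm above the origin when up, 115 mm when fully down.
- yellow_punch (a joint): How far the yellow-capped punch is pressed down, in m: 0 up, 0.020 fully down on its stop. A spring returns it: about 2 N starts it moving, about 7 N holds it down. It marks only if struck: moving faster than 30 mm/s on the way down, and driven at least 16 mm.
- red_punch (a joint): How far the other punch, the red-capped one on an identical fixture without a tag, is pressed down, in m: 0 up. Leave it alone. It stands elsewhere on the bench; its cap, 135 mm up, is the tallest thing within reach, so carry the mallet above that.
Mind the look-alikes: they are no part of the job. What is meant by the mallet is not pink, and is the smaller of those in its own colour.

How it is judged:
On the way, in this order (a step that is already met when the one before it is completed fails the run):
1. the held mallet, upright and centred over the yellow cap, strikes the punch downwards faster than 30 mm/s (value of joint yellow_punch above 0.003 m and velocity of joint yellow_punch above 0.03 m/s and contact force between mallet and yellow_stamp above 0.5 N and contact force between the fingers and mallet above 1 N and horizontal distance between mallet and yellow_stamp below 0.025 m and angle between mallet's own z axis and vertical below 0.3 rad).
2. the blow drives the punch fully down (16 mm or more of 20), the mallet still held (value of joint yellow_punch above 0.016 m and velocity of joint yellow_punch below 0.02 m/s and contact force between mallet and yellow_stamp above 0.5 N and contact force between the fingers and mallet above 1 N).
3. the punch springs back up (value of joint yellow_punch below 0.003 m), for 0.1 s.
At the end, for the whole second after the job is handed in: The mallet stands at rest and released on the rubber pad, upright within 10 degrees, its head's axis within 45 mm of the pad's centre; both punches are up (within 3 mm) (horizontal distance between mallet and pad below 0.045 m and z of mallet in the frame of pad between 0.002 and 0.011 m and angle between mallet's own z axis and vertical below 0.17 rad and linear speed of mallet below 0.02 m/s and value of joint each of yellow_punch, red_punch below 0.003 m); the robot touches nothing.
It fails at once if the red-capped punch is pushed down more than 5 mm (value of joint red_punch above 0.005 m).
It fails at once if the gripper itself pushes the yellow-capped punch down (contact force between the fingers and yellow_stamp above 1 N and value of joint yellow_punch above 0.004 m).
It also fails if it takes over 54 s, if anything falls off the work surface, if the arm or the gripper's body presses on something with over 40 N, if the wrist force passes 120 N, or if a joint passes its speed limit or range.

## Working session

There is one attempt and no reset: what is moved stays moved. The work goes in short steps, Python scripts to look and compute and a tool call to move; the robot and the scene stay as the last step left them, time stands still between calls to the robot, and variables do not carry over. Pictures are saved under pics/ and viewed, at most 10 in all, crops included, and the job is handed in when it is done.

Besides the shell and the picture viewer there is one more tool, called after "Request:" as a command line: name --argument value ..., lists and objects as JSON in quotes. move_arm: Moves the arm, as the interface text tells. Its arguments: {"type":"object","properties":{"deltas":{"type":"array","items":{"type":"number"}},"squeeze":{"type":"number"}},"required":["deltas"]}

```bash
mkdir -p pics; cat > h.py <<'E'
import numpy as np, cv2
from plant import robot
def world(cam, depth):
    m=robot.camera_model(cam); K=m["K"]; v,u=np.mgrid[0:depth.shape[0],0:depth.shape[1]]
    P=np.stack([(u-K[0][2])/K[0][0]*depth,(v-K[1][2])/K[1][1]*depth,depth],-1)
    return (P-np.array(m["t"]))@np.array(m["R"])
E
python3 - <<'E'
from h import *
for c in ("top","scene"):
    im,d=robot.read_camera(c); cv2.imwrite(f"pics/{c}.png",im[...,::-1]); np.savez(f"{c}.npz",im=im,d=d,W=world(c,d))
    for l in ("mallet","pad","yellow_stamp"):
        print(c,l,[(np.round(r["uv"]),round(r["confidence"],2)) for r in robot.recognise(c,l)])
print(robot.read_state())
E
```

```text
top mallet [(array([162., 284.]), 0.86), (array([410., 251.]), 0.8), (array([340., 196.]), 0.68)]
top pad [(array([340., 174.]), 0.78)]
top yellow_stamp [(array([239., 136.]), 0.91)]
scene mallet [(array([159., 177.]), 0.85), (array([210., 220.]), 0.83), (array([384., 164.]), 0.71), (array([307., 285.]), 0.4)]
scene pad [(array([206., 249.]), 0.56)]
scene yellow_stamp [(array([304., 286.]), 0.64)]
{'t': 0.4, 'q': array([-1.38637350e+00,  1.30546898e-01,  1.48835792e+00, -1.40427267e-05,
        1.52299970e+00, -8.53795725e-02]), 'dq': array([-8.92480244e-04, -2.16229729e-03, -7.98061886e-04, -3.17672502e-05,
       -6.66990963e-04,  1.18431310e-03]), 'joint_torque': array([-6.68296343e-04, -5.58979046e+01, -4.91323185e+01,  7.66670192e-02,
        2.64790084e-02, -8.20497803e-05]), 'tool_pos': array([ 0.15993817, -0.57820697,  0.22946059]), 'orientation': array([-3.11274200e+00, -4.22479607e-01,  4.62505711e-05]), 'force': array([ 0.77448966,  0.00780448, -0.39298856]), 'wrist_torque': array([ 0.03677041,  0.02660192, -0.03869799]), 'gripper_force': 0.0, 'opening': 0.0927949077105682}
```

View pics/top.png

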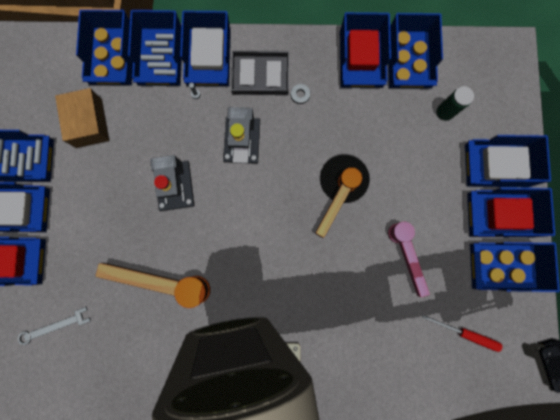

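View pics/scene.png

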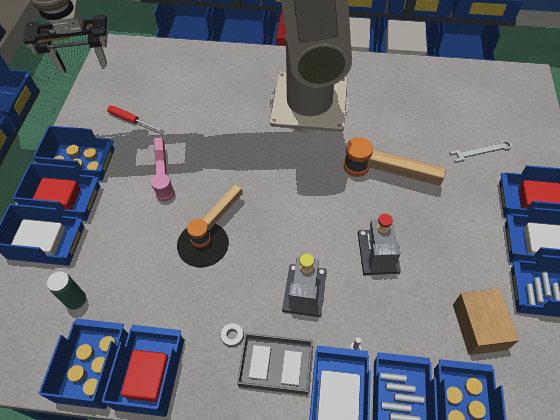

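Mallet candidates in the top picture are the large orange one (190,291), the pink one (404,232) and the small orange one on the black pad (350,178). The last fits: it isn't pink, it's the smaller of the orange ones, and it stands on the pad. The yellow cap is at (237,130) and the red cap at (162,183). Next I'll confirm it in a crop and measure.

```bash
python3 - <<'E'
from h import *
z=np.load("top.npz"); im,W=z["im"],z["W"]
hsv=cv2.cvtColor(im,cv2.COLOR_RGB2HSV)
def seg(n,win,lo,hi,zr):
    u0,u1,v0,v1=win; m=cv2.inRange(hsv,np.array(lo),np.array(hi))[v0:v1,u0:u1]>0
    w=W[v0:v1,u0:u1]; m&=(w[...,2]>zr[0])&(w[...,2]<zr[1]); p=w[m]
    c,r=cv2.minEnclosingCircle(p[:,:2].astype(np.float32))
    print(n,len(p),"mean",p.mean(0).round(4),"circ",np.round(c,4),round(r,4),"zmed",np.median(p[:,2]).round(4)); return p
seg("head",(330,370,160,195),(5,170,80),(16,255,255),(.055,.08))
h=seg("handle",(312,352,178,242),(12,50,80),(28,190,255),(.035,.062))
seg("bighead",(170,212,270,310),(5,170,80),(16,255,255),(.03,.2))
seg("yellow",(225,250,118,145),(24,150,80),(36,255,255),(.12,.145))
seg("red",(150,175,172,195),(0,150,80),(6,255,255),(.12,.145))
m=np.linalg.svd(h[:,:2]-h[:,:2].mean(0),full_matrices=False)[2][0]; print("dir",m,np.degrees(np.arctan2(m[1],m[0])))
q=(h[:,:2]-h[:,:2].mean(0))@m; print(q.min(),q.max())
g=W[140:215,312:375]; gi=im[140:215,312:375]; mm=(gi.max(-1)<40)&(g[...,2]<.015)&(g[...,2]>-.01); p=g[mm]
c,r=cv2.minEnclosingCircle(p[:,:2].astype(np.float32)); print("pad",c,r,np.median(p[:,2]))
cv2.imwrite("pics/crop.png",cv2.resize(im[140:250,300:440,::-1],None,fx=5,fy=5,interpolation=cv2.INTER_CUBIC))
E
```

```text
head 331 mean [ 0.5085 -0.2278  0.0663] circ [ 0.509 -0.228] 0.0249 zmed 0.0664
handle 568 mean [ 0.4281 -0.1837  0.056 ] circ [ 0.4289 -0.1851] 0.0693 zmed 0.0561
bighead 660 mean [0.2334 0.1509 0.086 ] circ [0.2334 0.1499] 0.0346 zmed 0.0859
yellow 128 mean [0.6004 0.0455 0.1349] circ [0.6009 0.0459] 0.0146 zmed 0.135
red 141 mean [0.4787 0.2128 0.1348] circ [0.4798 0.2138] 0.0154 zmed 0.1348
dir [-0.87541942  0.48336409] 151.09465256360767
-0.06994954837615909 0.06721057006954408
pad (0.5186882019042969, -0.22191034257411957) 0.06269922852516174 0.006594626441770709
```

View pics/crop.png

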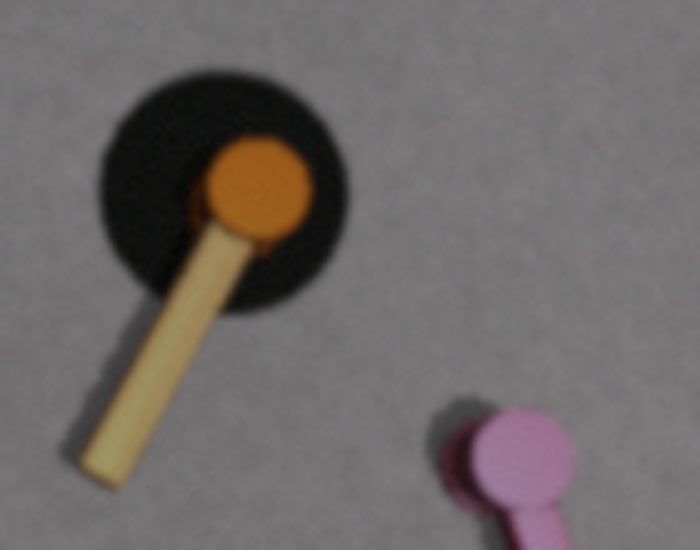

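The crop confirms it: the small orange-headed mallet is off-centre on the black pad, with its handle pointing down-left. The pink one beside it is the decoy. I'm moving above the handle, 45 mm from the head's axis.

Request:
move_arm --deltas '[0.044, -0.031, 0.009, 0, 0, 0.086, 1, 0.088, -0.061, 0.018, 0, 0, 0.172, 1, 0.132, -0.092, 0.027, 0, 0, 0.258, 1, 0.177, -0.123, 0.035, 0, 0, 0.344, 1, 0.221, -0.153, 0.044, 0, 0, 0.431, 1, 0.265, -0.184, 0.053, 0, 0, 0.517, 1, 0.309, -0.215, 0.062, 0, 0, 0.603, 1, 0.353, -0.245, 0.071, 0, 0, 0.689, 1, 0.397, -0.276, 0.08, 0, 0, 0.775, 1, 0.397, -0.276, 0.08, 0, 0, 0.775, 1, 0.397, -0.276, 0.08, 0, 0, 0.775, 1]' --squeeze 60

```text
t: 1.78
tool_pos: [0.4689, -0.2066, 0.1497]
orientation: [3.042, -0.782, -0.0]
force: [0.1, 0.2, -0.7]
opening: 0.0929
gripper_force: 0.0
```

```bash
cat >> h.py <<'E'
from scipy.spatial.transform import Rotation as Ro
def wristworld(d,s):
    m=robot.camera_model("wrist"); K=m["K"]; v,u=np.mgrid[0:d.shape[0],0:d.shape[1]]
    P=np.stack([(u-K[0][2])/K[0][0]*d,(v-K[1][2])/K[1][1]*d,d],-1); T=np.array(m["tool_from_camera"])
    return P@T[:3,:3].T+T[:3,3]     # tool coordinates
E
python3 - <<'E'
from h import *
s=robot.read_state(); im,d=robot.read_camera("wrist"); P=wristworld(d,s)
R=Ro.from_rotvec(s["orientation"]); W=R.apply(P.reshape(-1,3)).reshape(P.shape)+s["tool_pos"]
print(s["t"],s["tool_pos"],R.as_matrix().round(3))
cv2.imwrite("pics/w1.png",im[...,::-1])
hsv=cv2.cvtColor(im,cv2.COLOR_RGB2HSV)
a=(cv2.inRange(hsv,np.array((5,170,60)),np.array((16,255,255)))>0)&(W[...,2]>.061)&(W[...,2]<.075)&(d>0)
b=(cv2.inRange(hsv,np.array((10,40,60)),np.array((30,190,255)))>0)&(W[...,2]>.050)&(W[...,2]<.060)&(d>0)
for n,m in (("head",a),("handle",b)):
    p=P[m]; w=W[m]
    if len(p)<20: print(n,len(p)); continue
    c,r=cv2.minEnclosingCircle(w[:,:2].astype(np.float32)); x=np.linalg.svd(w[:,:2]-w[:,:2].mean(0),full_matrices=False)[2][0]
    print(n,len(p),"tool mean",p.mean(0).round(4),"world circ",np.round(c,4),r,"zmed",np.median(w[:,2]),"dir",np.degrees(np.arctan2(x[1],x[0])))
E
```

```text
1.775 [ 0.46888364 -0.206583    0.14970927] [[ 0.876 -0.482 -0.   ]
 [-0.482 -0.876 -0.   ]
 [-0.     0.    -1.   ]]
head 1695 tool mean [ 0.046  -0.0045  0.0839] world circ [ 0.5106 -0.229 ] 0.02501135878264904 zmed 0.06581438985540256 dir -129.52063821529518
handle 3037 tool mean [-0.0322 -0.0003  0.0941] world circ [ 0.4375 -0.1892] 0.05958111211657524 zmed 0.05567088586682667 dir 151.43216288443324
```

View pics/w1.png

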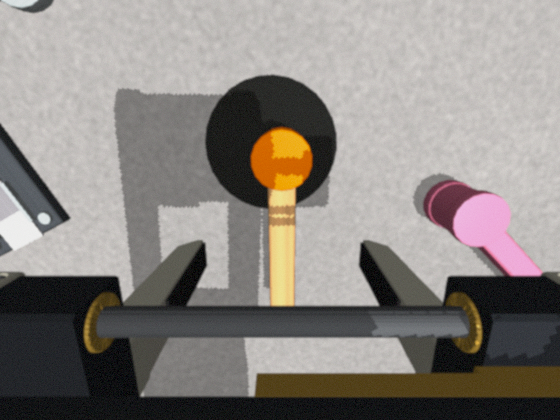

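The wrist picture shows the handle centred between the fingers at column 282, the head at (282,158) and the pad round it at (270,140). I'll go down 116 mm and grip.

Request:
move_arm --deltas '[0, 0, 0.04, 0, 0, 0, 1, 0, 0, 0.08, 0, 0, 0, 1, 0, 0, 0.105, 0, 0, 0, 1, 0, 0, 0.116, 0, 0, 0, 1, 0, 0, 0.116, 0, 0, 0, 1, 0, 0, 0.116, 0, 0, 0, 0, 0, 0, 0.116, 0, 0, 0, 0, 0, 0, 0.116, 0, 0, 0, 0, 0, 0, 0.116, 0, 0, 0, 0, 0, 0, 0.116, 0, 0, 0, 0, 0, 0, 0.116, 0, 0, 0, 0]' --squeeze 60

```text
t: 3.2
tool_pos: [0.469, -0.2064, 0.0336]
orientation: [-3.042, 0.785, 0.0]
force: [-0.3, 0.1, 0.3]
opening: 0.0373
gripper_force: 0.0
```

Request:
move_arm --deltas '[0, 0, 0, 0, 0, 0, 0, 0, 0, 0, 0, 0, 0, 0, 0, 0, 0, 0, 0, 0, 0, 0, 0, 0, 0, 0, 0, 0]'

```text
t: 3.7
tool_pos: [0.469, -0.2064, 0.0336]
orientation: [-3.042, 0.785, 0.0]
force: [0.5, 1.2, 0.5]
opening: 0.0234
gripper_force: 59.9
```

Request:
move_arm --deltas '[0, 0, -0.01, 0, 0, 0, 0, 0, 0, -0.04, 0, 0, 0, 0, 0, 0, -0.08, 0, 0, 0, 0, 0, 0, -0.12, 0, 0, 0, 0, 0, 0, -0.15, 0, 0, 0, 0, 0, 0, -0.17, 0, 0, 0, 0, 0, 0, -0.17, 0, 0, 0, 0, 0, 0, -0.17, 0, 0, 0, 0]'

```text
t: 4.7
tool_pos: [0.4684, -0.2061, 0.2025]
orientation: [-3.041, 0.785, 0.003]
force: [-0.0, -0.1, -3.9]
opening: 0.0238
gripper_force: 59.9
```

```bash
cat > look.py <<'E'
from h import *
import sys
s=robot.read_state(); im,d=robot.read_camera("wrist"); P=wristworld(d,s)
R=Ro.from_rotvec(s["orientation"]); W=R.apply(P.reshape(-1,3)).reshape(P.shape)+s["tool_pos"]
print(s["t"],s["tool_pos"],s["force"],s["opening"])
hsv=cv2.cvtColor(im,cv2.COLOR_RGB2HSV)
a=(cv2.inRange(hsv,np.array((5,170,60)),np.array((16,255,255)))>0)&(d>0)&(abs(P[...,0]-.045)<.035)&(abs(P[...,1])<.035)&(abs(P[...,2]+.032)<.02)
p=P[a]; c,r=cv2.minEnclosingCircle(p[:,:2].astype(np.float32))
f=np.linalg.lstsq(np.c_[p[:,:2],np.ones(len(p))],p[:,2],rcond=None)[0]
print("head n",len(p),"tool circ",np.round(c,4),r,"z plane",f.round(4),"zmed",np.median(p[:,2]),"world",R.apply([c[0],c[1],0])+s["tool_pos"])
y=(cv2.inRange(hsv,np.array((22,130,60)),np.array((36,255,255)))>0)&(d>0)&(W[...,2]>.125)&(W[...,2]<.145)
if y.sum()>20:
    w=W[y]; print("yellow",y.sum(),w.mean(0),cv2.minEnclosingCircle(w[:,:2].astype(np.float32)))
cv2.imwrite(sys.argv[1],im[...,::-1])
E
python3 look.py pics/w2.png
```

```text
4.7 [ 0.46839836 -0.20613357  0.20247906] [-3.05639537e-03 -9.68363878e-02 -3.91293397e+00] 0.02376408483048456
head n 8760 tool circ [ 0.0454 -0.0007] 0.027234284207224846 z plane [ 0.0112  0.003  -0.0326] zmed -0.032139407367071965 world [ 0.50843221 -0.22752943  0.20240201]
```

View pics/w2.png

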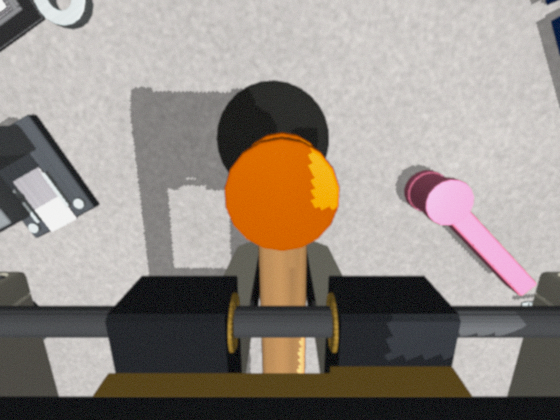

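The mallet is held upright, with the head's top at (282,192) and a tilt of about 0.01 rad. I'm carrying it over the yellow cap.

Request:
move_arm --deltas '[-0.003, -0.017, 0, 0, 0, 0, 0, -0.009, -0.05, 0, 0, 0, 0, 0, -0.017, -0.095, 0, 0, 0, 0, 0, -0.025, -0.14, 0, 0, 0, 0, 0, -0.033, -0.185, 0, 0, 0, 0, 0, -0.041, -0.228, 0, 0, 0, 0, 0, -0.047, -0.261, 0, 0, 0, 0, 0, -0.05, -0.279, 0, 0, 0, 0, 0, -0.051, -0.284, 0, 0, 0, 0, 0, -0.051, -0.284, 0, 0, 0, 0, 0, -0.051, -0.284, 0, 0, 0, 0, 0]'

```text
t: 6.12
tool_pos: [0.5617, 0.0657, 0.2036]
orientation: [3.041, -0.787, -0.0]
force: [0.7, 1.0, -4.1]
opening: 0.0236
gripper_force: 59.9
```

```bash
python3 look.py pics/w3.png; python3 -c "
from h import *
im,d=robot.read_camera('scene'); cv2.imwrite('pics/s2.png',cv2.resize(im[150:350,200:440,::-1],None,fx=3,fy=3))"
```

```text
6.125 [0.56167742 0.06566185 0.20358958] [ 0.70177968  0.97262326 -4.066542  ] 0.023593889472054364
head n 8329 tool circ [ 0.0452 -0.0008] 0.027418501675128937 z plane [ 0.0109  0.0047 -0.0326] zmed -0.032146961905652055 world [0.60158917 0.04439039 0.20358873]
```

View pics/s2.png

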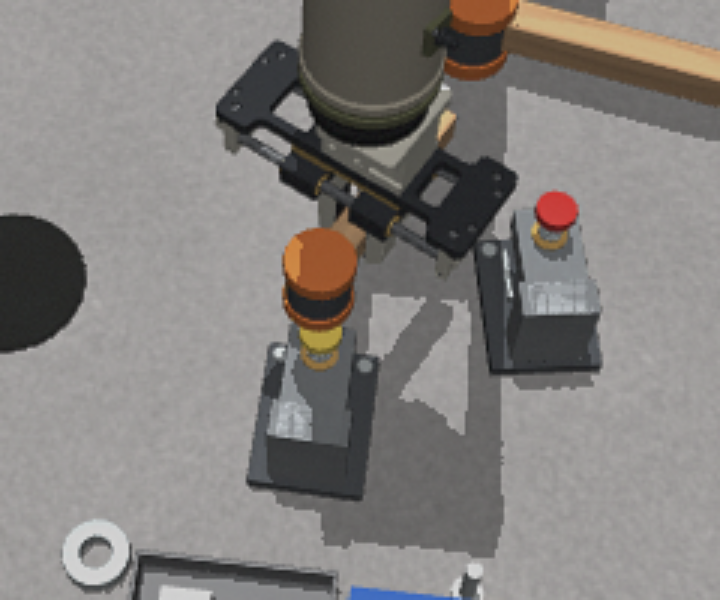

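The scene crop shows the head right above the yellow cap at (320,335). The red cap at (555,205) is clear. Strike: the face stands about 40 mm above the cap and goes 62 mm down.

Request:
move_arm --deltas '[0, 0, 0.01, 0, 0, 0, 0, 0, 0, 0.026, 0, 0, 0, 0, 0, 0, 0.044, 0, 0, 0, 0, 0, 0, 0.062, 0, 0, 0, 0, 0, 0, 0.062, 0, 0, 0, 0, 0, 0, 0.062, 0, 0, 0, 0, 0, 0, 0.062, 0, 0, 0, 0]'

```text
t: 7.1
tool_pos: [0.5616, 0.067, 0.1414]
orientation: [-3.042, 0.785, 0.001]
force: [-4.2, 0.9, 2.6]
opening: 0.0236
gripper_force: 60.0
```

```bash
python3 look.py pics/w4.png
```

```text
7.1 [0.56156252 0.06700012 0.14141888] [-4.20789236  0.91215886  2.55869132] 0.02363258738951085
head n 9034 tool circ [0.0429 0.001 ] 0.02766473777592182 z plane [-0.0244  0.0074 -0.0343] zmed -0.03554845679665979 world [0.59863446 0.04536177 0.14139008]
```

Punch at about 18 mm by both force (6.6 N) and face height. The head tipped 0.04 rad. I'll press 4 mm further to be sure of the stop, then lift off.

Request:
move_arm --deltas '[0, 0, 0.004, 0, 0, 0, 0, 0, 0, 0.004, 0, 0, 0, 0, 0, 0, 0.004, 0, 0, 0, 0]'

```text
t: 7.52
tool_pos: [0.5622, 0.0669, 0.1395]
orientation: [-3.041, 0.785, -0.002]
force: [-11.0, 1.8, 16.0]
opening: 0.0236
gripper_force: 60.0
```

```bash
python3 look.py pics/w5.png
```

```text
7.525 [0.56219157 0.06693727 0.13946818] [-10.9990562    1.83471464  16.00394014] 0.023616313951513975
head n 9056 tool circ [0.0429 0.0004] 0.027480538934469223 z plane [-0.0258  0.008  -0.0344] zmed -0.03565324926126407 world [0.59955738 0.04584364 0.13950929]
```

The punch is firmly on its stop (16 N). Lifting off.

Request:
move_arm --deltas '[0, 0, -0.01, 0, 0, 0, 0, 0, 0, -0.03, 0, 0, 0, 0, 0, 0, -0.05, 0, 0, 0, 0, 0, 0, -0.066, 0, 0, 0, 0, 0, 0, -0.066, 0, 0, 0, 0, 0, 0, -0.066, 0, 0, 0, 0]'

```text
t: 8.32
tool_pos: [0.5615, 0.0667, 0.203]
orientation: [3.042, -0.785, -0.001]
force: [-0.1, 0.3, -5.5]
opening: 0.0233
gripper_force: 60.0
```

```bash
python3 look.py pics/w6.png;  python3 - <<'E'
from h import *
im,d=robot.read_camera("scene"); W=world("scene",d); hsv=cv2.cvtColor(im,cv2.COLOR_RGB2HSV)
y=(cv2.inRange(hsv,np.array((24,150,80)),np.array((36,255,255)))>0)&(abs(W[...,0]-.6)<.04)&(abs(W[...,1]-.046)<.04)
print(y.sum(),np.percentile(W[y][:,2],[10,50,90]))
E
```

```text
8.325 [0.56151831 0.06668351 0.20298569] [-0.05558857  0.33886996 -5.48292196] 0.023325216434236174
head n 9044 tool circ [0.0429 0.0005] 0.027392102405428886 z plane [-0.0247  0.0066 -0.0343] zmed -0.035509293014546625 world [0.59885923 0.04547299 0.20295427]
94 [0.13160405 0.13487495 0.13738715]
```

The punch has sprung back (cap at z = 0.135). I'm carrying the mallet back over the pad and taking out the 0.03 rad tilt on the way.

Request:
move_arm --deltas '[0.003, 0.017, 0, 0, 0, 0, 0, 0.01, 0.05, 0, 0, 0, 0, 0, 0.019, 0.093, 0, 0, -0.01, 0, 0, 0.028, 0.137, 0, 0, -0.02, 0, 0, 0.037, 0.18, 0, 0, -0.03, 0, 0, 0.045, 0.222, 0, 0, -0.03, 0, 0, 0.052, 0.255, 0, 0, -0.03, 0, 0, 0.055, 0.272, 0, 0, -0.03, 0, 0, 0.056, 0.277, 0, 0, -0.03, 0, 0, 0.056, 0.277, 0, 0, -0.03, 0, 0, 0.056, 0.277, 0, 0, -0.03, 0, 0]'

```text
t: 9.8
tool_pos: [0.4771, -0.2018, 0.2036]
orientation: [-3.034, 0.781, 0.046]
force: [0.2, -0.4, -5.0]
opening: 0.0237
gripper_force: 60.0
```

```bash
python3 look.py pics/w7.png
```

```text
9.8 [ 0.47711253 -0.20179437  0.20358697] [ 0.15129411 -0.40637743 -4.97552959] 0.023675558313471293
head n 9477 tool circ [0.043  0.0008] 0.027458421885967255 z plane [-0.0262  0.0039 -0.0343] zmed -0.03559943515143309 world [ 0.51439643 -0.22326105  0.20228846]
```

View pics/w7.png

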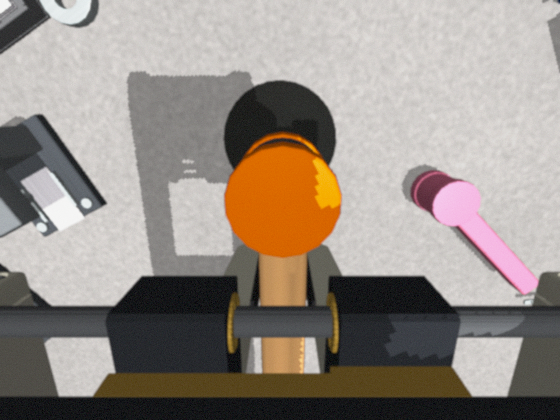

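The head is over the pad (centre at 280,135 behind the head at 283,200). Lowering about 170 mm.

Request:
move_arm --deltas '[0.001, 0, 0.03, 0, 0, 0, 0, 0.002, 0, 0.07, 0, 0, 0, 0, 0.003, 0, 0.11, 0, 0, 0, 0, 0.004, 0, 0.14, 0, 0, 0, 0, 0.005, 0, 0.158, 0, 0, 0, 0, 0.005, 0, 0.165, 0, 0, 0, 0, 0.005, 0, 0.169, 0, 0, 0, 0, 0.005, 0, 0.171, 0, 0, 0, 0, 0.005, 0, 0.171, 0, 0, 0, 0, 0.005, 0, 0.171, 0, 0, 0, 0]'

```text
t: 11.1
tool_pos: [0.477, -0.2029, 0.0332]
orientation: [-3.035, 0.783, 0.044]
force: [-0.8, -0.4, -3.8]
opening: 0.0238
gripper_force: 60.0
```

Request:
move_arm --deltas '[0, 0, 0.001, 0, 0, 0, 0, 0, 0, 0.002, 0, 0, 0, 0, 0, 0, 0.002, 0, 0, 0, 0]'

```text
t: 11.48
tool_pos: [0.477, -0.2029, 0.0319]
orientation: [-3.035, 0.783, 0.045]
force: [-4.8, 2.9, 7.6]
opening: 0.0236
gripper_force: 60.0
```

It's seated. Releasing, then moving up clear.

Request:
move_arm --deltas '[0, 0, 0, 0, 0, 0, 0.3, 0, 0, 0, 0, 0, 0, 0.6, 0, 0, 0, 0, 0, 0, 0.6, 0, 0, 0, 0, 0, 0, 0.6, 0, 0, 0, 0, 0, 0, 0.6, 0, 0, 0, 0, 0, 0, 0.6]'

```text
t: 12.22
tool_pos: [0.4766, -0.2027, 0.0305]
orientation: [-3.034, 0.783, 0.046]
force: [-0.4, -0.2, -0.2]
opening: 0.0558
gripper_force: 0.0
```

Request:
move_arm --deltas '[0, 0, -0.01, 0, 0, 0, 0.6, 0, 0, -0.03, 0, 0, 0, 0.6, 0, 0, -0.06, 0, 0, 0, 0.6, 0, 0, -0.1, 0, 0, 0, 0.6, 0, 0, -0.14, 0, 0, 0, 0.6, 0, 0, -0.16, 0, 0, 0, 0.6, 0, 0, -0.16, 0, 0, 0, 0.6]'

```text
t: 13.1
tool_pos: [0.4818, -0.2055, 0.1921]
orientation: [-3.035, 0.783, 0.04]
force: [-0.7, 0.2, -0.8]
opening: 0.0558
gripper_force: 0.0
```

```bash
python3 - <<'E'
from h import *
s=robot.read_state(); im,d=robot.read_camera("wrist"); P=wristworld(d,s)
R=Ro.from_rotvec(s["orientation"]); W=R.apply(P.reshape(-1,3)).reshape(P.shape)+s["tool_pos"]
print(s["t"],s["tool_pos"],s["opening"],s["force"])
hsv=cv2.cvtColor(im,cv2.COLOR_RGB2HSV)
a=(cv2.inRange(hsv,np.array((5,170,60)),np.array((16,255,255)))>0)&(W[...,2]>.061)&(W[...,2]<.075)&(d>0)
w=W[a]; print(len(w),cv2.minEnclosingCircle(w[:,:2].astype(np.float32)),np.median(w[:,2]),np.linalg.lstsq(np.c_[w[:,:2],np.ones(len(w))],w[:,2],rcond=None)[0])
b=(im.max(-1)<45)&(abs(W[...,2]-.006)<.006)&(np.hypot(W[...,0]-.515,W[...,1]+.224)<.09)&(d>0)
print("pad",cv2.minEnclosingCircle(W[b][:,:2].astype(np.float32)))
cv2.imwrite("pics/w8.png",im[...,::-1])
E
```

```text
13.1 [ 0.48178152 -0.20550559  0.19211727] 0.05580861064396046 [-0.71387479  0.2019585  -0.81014877]
1931 ((0.5180585384368896, -0.2260959893465042), 0.0250091589987278) 0.0657834646326837 [-0.00046363  0.00283564  0.06666641]
pad ((0.5221497416496277, -0.22248385846614838), 0.06305387616157532)
```

View pics/w8.png

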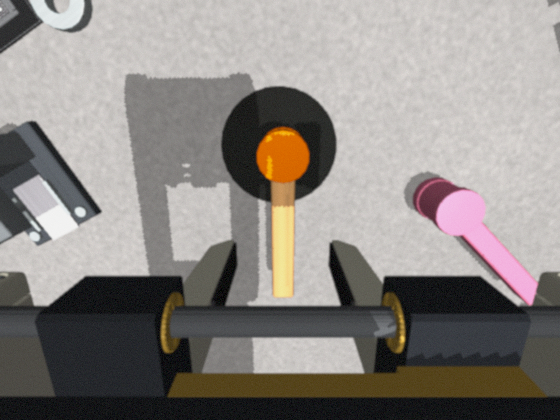

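The mallet stands level and released, with its head (283,155) within about 6 mm of the pad's centre (279,143). Handing in.

```bash
python3 -c "
from plant import robot; print(robot.close_job())"
```

```text
the job is handed in; nothing more can be done
None
```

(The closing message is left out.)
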